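# Turn the recipe board in the open binder

### The arm

A 6-joint arm with a two-finger parallel gripper is mounted at the origin on a cart in front of the work surface, level with it; the furniture and walls round the work are solid. World frame = base frame: x ahead of the robot, y to its left, z up, the work surface at z = 0. Lengths are in m, angles in rad, forces in N, time in s.
With the tool pointing down it reaches from about 0.35 to 0.875 m from the base axis. Payload 15.5 kg.
Tool frame: the origin (TCP) lies at the very end of the fingers, on their centre line; the grasp point (between the pads) lies 19 mm behind it; z points along the fingers, y is the line along which they close (so a half turn about z gives the same grasp; the last joint's range is limited). The gripper opens to 85 mm and grips with 20 to 120 N. Pads are 22 mm wide; open, the fingers measure 114 mm over their backs; the gripper's body (76 mm by 85 mm) begins 54 mm behind the grasp point. The pads swing forward as they close: fully open they stand 13 mm farther back than shut.
Start: joints at [-1.208, 0.494, 1.345, -0, 1.302, -0.096], TCP at [0.276, -0.561, 0.203] pointing down, gripper open.
Joint ranges: [-2.91, 2.91], [-0.82, 2.16], [0.22, 2.67], [-1.22, 4.37], [0.12, 2.79], [-3.08, 3.08]. Speed limits (rad/s): [1.89, 1.89, 2.57, 3.01, 3.01, 3.01].

### API

Orientations are given as a unit quaternion [w, x, y, z].
In Python, from workcell import read_state, capture, robot gives the robot as it stands.
- The arm moves only by the shell command python3 -m handwheel 'ROWS' [FORCE]. ROWS is JSON, a list of rows, each an object of numbers: "dx", "dy", "dz": the shift along the world's x, y, z in mm; "wx", "wy", "wz": the turn, a rotation vector about the world's x, y, z in rad; "hand": the gripper's target within -1 to 1 (shut at 1, half-way at 0, fully open at -1). A call has 1 to 5 rows; each row shifts and turns the commanded pose from where the row before left it; what a row does not reach is not made up. A row lasts 1/12 s, in which the tool goes at most 41.7 mm and 7.16 degrees, less where a joint would pass 70% of its speed; a pose out of reach is approached as far as the arm can. A call is refused whole if a number of a shift passes 41.7 or a number of a turn 0.125, either way. A call with a gripper value outside its range is refused whole. The fingers move at their own pace and stop on an object; FORCE is the grip in N (left out, the last holds). Time passes only in rows, so rows that do not move let the fingers close. It gives the time, the measured TCP pose, the force, the opening and the grip force at its end, in the units of the state.
- read_state(): the state, without advancing time (a new reading comes with each control period).
- capture(name): name is "scene" or "top"; returns a dict with "frame" (400x640x3 uint8, red, green, blue), "depth" (400x640 float32, m along the optical axis (not along the pixel's ray), 0 where there is no reading), "intrinsics" (3x3 intrinsics, pixels), "R" (3x3) and "t" (3): a world point X has camera coordinates R X + t. Camera axes: x right, y down, z forward; pixel columns grow to the right and rows downward; lengths in m; the calibration is good to about 2 mm. A picture is of the moment at which its call begins.
- robot.sign_off(): hands the job in; it is judged then, once.
The state is a dict: "time": time; "joints": joint angles; "joint_vel": joint speeds; "joint_torque": joint torques, N m; "tcp_pos": TCP position; "tcp_rot": TCP orientation; "wrist_force": force on the tool from outside, world axes, zero at the start; "moment": the same for the moment, N m; "finger_gap": finger opening in m; "finger_force": force on a finger pad.
Only numpy, scipy, OpenCV 4.12 (cv2) and the standard library are available. Lean on these libraries where they do the work, as an engineer would, in place of code of your own. Each camera call takes 0.05 s, during which the arm holds its last target. There are 200 camera calls.

### The job

The flat fish tin is lying in the way on the empty right half of the open recipe binder: push it along off the binder to the right, towards the sink, without lifting it, until it lies flat on the bare worktop, close beside the binder (less than a hand's breadth away) but a finger's breadth beyond the reach of the turned leaf and its tab. Then swing the loose leaf with the orange tab over the ring spine with your fingertips, pushing it from its underside and never pinching it, and press it down until it lies flat on the right half. Leave the mugs, the lemon and the teaspoon where they are.

Things in the scene. Friction and masses are not known exactly. Their poses are not given: they have to be found in the camera images.
- binder: Open blue recipe binder, fixed. Origin: middle of its underside, on the worktop. x runs along the ring spine, away from the robot; y points to the left half, where the leaf starts; z up. Covers 3 mm thick, 210 mm along x, reaching 162 mm to either side. On the left half a fixed stack of white boards, top 8 mm above the worktop; the right half (-y) is bare cover.
- spine (a point): Middle of the spine's axis, about which the leaf turns, 10.5 mm above the worktop. The spine is a rod with 4 rings of 19 mm diameter, their tops 20 mm above the worktop.
- leaf (a joint): Angle of the leaf about the spine: 0 = flat on the left half, pi/2 = upright, pi = flat on the right half (stops at both). Starts 0.25 to 0.5 rad open. Stiff hinge (0.16 N m): the leaf, 110 g, stays where it is left and never falls, so it must be pushed all the way down; 2 to 3 N at the tab moves it.
- leaf_tab (a point): Middle of the orange tab, in mid-thickness, 162 mm from the spine axis. The tab, 50 mm wide, sits in the middle of the leaf's free edge and reaches to 175 mm from the axis. The leaf is a rigid white board 4.5 mm thick, 190 mm along the spine, reaching 150 mm from the axis.
- fish_tin: Flat turquoise and silver tin, 63 mm (own x) by 105 mm (own y) by 26 mm high, 130 g, loose, lying on the right half of the binder with its long side roughly along the spine. Origin: middle of its underside.
- mug_1: Large white spotted mug, 92 x 127 x 93 mm, loose, a bystander. Origin: middle of its underside.
- mug_2: Small white cup with red inside, 62 x 92 x 51 mm, loose, a bystander. Origin: middle of its underside.
- lemon_1: Lemon, 78 x 55 x 56 mm, loose, a bystander. Origin: middle of its underside.
- teaspoon: Steel teaspoon, 130 x 27 x 11 mm, loose, a bystander. Origin: middle of its underside.
There are look-alikes about, which are no part of the job. Several things look just like the fish_tin: the one meant starts farthest to the robot's left.

How it is judged:
By the outcome, as a careful person would: the job done as asked, in the order asked, and still so for the second after the job is handed in, with the robot touching nothing.
It also fails if it takes over 64 s, if anything falls off the work surface, if the arm or the gripper's body presses on something with over 40 N, if the wrist force passes 120 N, or if a joint passes its speed limit or range.

## Working session

There is one attempt and no reset: what is moved stays moved. The work goes in short steps, Python scripts to look and compute and a shell command to move; the robot and the scene stay as the last step left them, time stands still between calls to the robot, and variables do not carry over. Pictures are saved under pics/ and viewed, at most 10 in all, crops included, and the job is handed in when it is done.

```bash
mkdir -p pics; cat > h.py <<'E'
import numpy as np,cv2
from workcell import read_state,capture,robot
def cloud(c):
    d=c['depth'];K=c['intrinsics'];v,u=np.mgrid[:400,:640]
    P=np.stack([(u-K[0,2])/K[0,0]*d,(v-K[1,2])/K[1,1]*d,d],-1)
    return (P-c['t'])@c['R']   # R^T (P-t)
E
python3 - <<'E'
from h import *
for n in("top","scene"):
    c=capture(n);cv2.imwrite(f'pics/{n}0.png',c['frame'][...,::-1]);P=cloud(c)
    np.savez(f'{n}0.npz',P=P,f=c['frame'],d=c['depth'])
    print(n,P[200,320],-c['R'].T@c['t'],c['intrinsics'][0,0])
print(read_state())
E
```

```text
top [0.64213813 0.0696359  0.00097403] [0.37590794 0.0620008  1.08074425] 443.1251257331056
scene [0.60503957 0.0237892  0.02377337] [-0.21271009  0.6462442   0.85269029] 448.9352980816139
{'time': 0.1, 'joints': array([-1.20849841e+00,  4.94149145e-01,  1.34604133e+00,  8.12863829e-06,
        1.30250305e+00, -9.54984607e-02]), 'joint_vel': array([-0.00063377, -0.00098277, -0.00168579,  0.00249557,  0.00055466,
        0.00131819]), 'joint_torque': array([ 2.02517433e-03, -8.83591032e+01, -3.84560788e+01, -2.37071708e-05,
        5.16866785e-03,  2.51221184e-05]), 'tcp_pos': array([ 0.27611759, -0.56031921,  0.20265186]), 'tcp_rot': array([-5.46065847e-04,  9.73917089e-01,  2.26903504e-01, -6.93267903e-05]), 'wrist_force': array([-0.01247971, -0.69320074,  0.50006819]), 'moment': array([ 0.0279417 , -0.01118356, -0.00233045]), 'finger_force': 0.0, 'finger_gap': 0.08546227703991943}
```

View pics/top0.png

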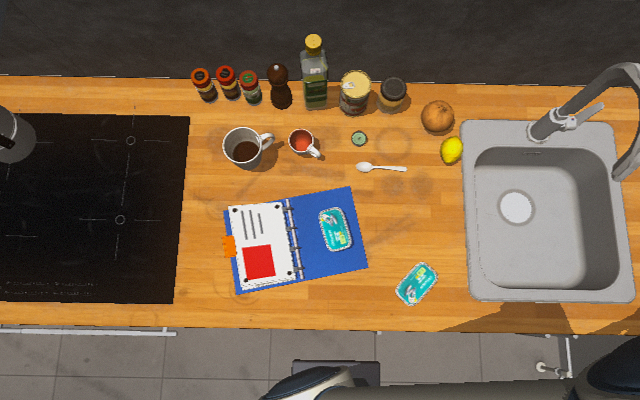

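View pics/scene0.png

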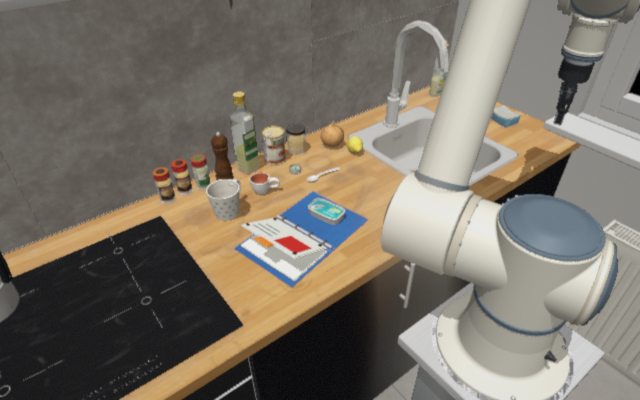

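The pictures show the target candidates. In top, one tin lies on the binder at (335,229) and a look-alike lies on the worktop at (416,284). There may be other small round or blue things, such as the jar lid at (359,138) and the sponge in scene at (505,115). The tin at (335,229) is farthest left and on the binder, so I choose it. The orange tab is at (229,245).

```bash
cat >> h.py <<'E'
def mask(f,lo,hi): return cv2.inRange(cv2.cvtColor(f,cv2.COLOR_RGB2HSV),np.array(lo),np.array(hi))
def biggest(m):
    cs=cv2.findContours(m,cv2.RETR_EXTERNAL,cv2.CHAIN_APPROX_NONE)[0]
    return sorted(cs,key=cv2.contourArea)[::-1]
E
python3 - <<'E'
from h import *
Z=np.load('top0.npz');f=Z['f'];P=Z['P']
ok=Z['d']>0
b=mask(f,(105,150,60),(125,255,255))>0
roi=np.zeros_like(b);roi[180:310,205:450]=1
b&=roi&ok; print('blue z',np.median(P[b][:,2]),b.sum())
pts=P[b][:,:2].astype(np.float32)*1000
r=cv2.minAreaRect(pts);print('binder rect',r,cv2.boxPoints(r).round(1).tolist())
# tins via height
for n,(u0,u1,v0,v1) in dict(tin=(310,360,200,260),look=(385,450,255,310)).items():
    m=np.zeros_like(b);m[v0:v1,u0:u1]=1
    q=P[m&ok&(P[...,2]>.018)&(P[...,2]<.04)]*1000
    print(n,len(q),np.median(q[:,2]),cv2.minAreaRect(q[:,:2].astype(np.float32)))
o=mask(f,(8,170,170),(16,255,255))>0
m=np.zeros_like(b);m[225:265,215:240]=1
q=P[o&m&ok]*1000;print('tab',len(q),np.median(q,0),q.min(0),q.max(0))
cv2.imwrite('pics/crop.png',cv2.resize(f[175:315,205:455,::-1],None,fx=3,fy=3,interpolation=cv2.INTER_CUBIC))
E
```

```text
blue z 0.003993619516923466 4616
binder rect ((543.2181396484375, 130.59645080566406), (208.30796813964844, 320.9236755371094), 12.653203010559082) [[406.3999938964844, 264.29998779296875], [476.70001220703125, -48.79999923706055], [680.0, -3.200000047683716], [609.7000122070312, 310.0]]
tin 1054 27.039125455545843 ((565.145263671875, 34.0106086730957), (104.96099853515625, 62.72407913208008), 16.881227493286133)
look 1137 24.088041770900563 ((438.5242614746094, -160.48092651367188), (62.927677154541016, 104.46968841552734), 47.79411697387695)
tab 504 [519.18821107 302.95879575   3.53562284] [478.07928397 257.51564493  -4.39884421] [574.56373486 328.5645141   90.20910531]
```

View pics/crop.png

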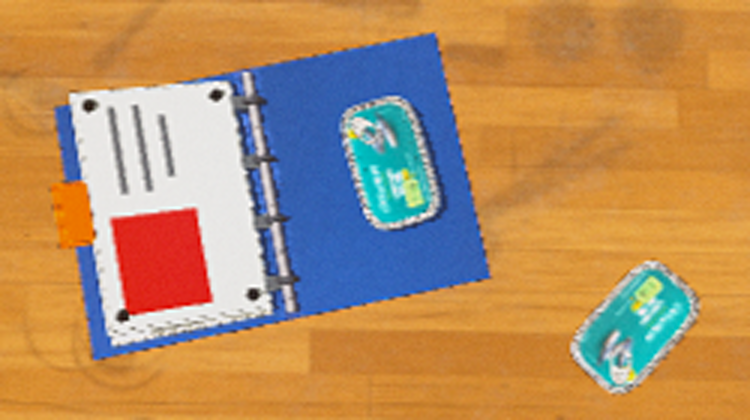

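Choice confirmed: in the crop the tin lies on the blue right half at (392,163), the look-alike is off the binder at (637,327), and the tab is at (72,215). Binder centre is (543,131) mm at yaw 12.65°. The tin is at binder coordinates (0,-99), so it needs about 130 mm to the right. I'll move above the gap between the spine and the tin.

```bash
for i in 1 2 3; do python3 -m handwheel '[{"dx":16,"dy":38,"wz":0.08,"hand":0},{"dx":16,"dy":38,"wz":0.08,"hand":0},{"dx":16,"dy":38,"wz":0.08,"hand":0},{"dx":16,"dy":38,"wz":0.08,"hand":0},{"dx":16,"dy":38,"wz":0.08,"hand":0}]' | tail -c 400; done
python3 - <<'E'
from h import *
from scipy.spatial.transform import Rotation as R
s=read_state();q=s['tcp_rot'];M=R.from_quat([*q[1:],q[0]]).as_matrix();print(s['tcp_pos'],np.degrees(np.arctan2(M[1,1],M[0,1])),M[:,2],s['joints'],s['finger_gap'])
E
```

```text
[ 0.27611759 -0.56031921  0.20265186] -63.770319792998706 [-3.82845600e-04  1.03218474e-03 -9.99999394e-01] [-1.20849841e+00  4.94149145e-01  1.34604133e+00  8.12863829e-06
  1.30250305e+00 -9.54984607e-02] 0.08546227703991943invalid input
invalid input
invalid input
```

```bash
python3 -m handwheel '[{"dx":16,"dy":38,"dz":0,"wx":0,"wy":0,"wz":0.08,"hand":0}]'; echo; python3 -m handwheel '[{"dx":16,"dy":38,"dz":0,"wx":0,"wy":0,"wz":0.08,"hand":0.0},{"dx":16,"dy":38,"dz":0,"wx":0,"wy":0,"wz":0.08,"hand":0.0}]' 40
```

```text
time: 0.18
tcp_pos: [0.2906, -0.527, 0.2026]
tcp_rot: [0.001, 0.965, 0.263, -0.0]
wrist_force: [0.6, 0.8, -0.7]
finger_gap: 0.0754
finger_force: 0.0

time: 0.35
tcp_pos: [0.3241, -0.4452, 0.2026]
tcp_rot: [-0.0, 0.939, 0.343, -0.0]
wrist_force: [1.0, -0.4, 0.1]
finger_gap: 0.0518
finger_force: 0.0
```

```bash
for i in 1 2; do python3 -m handwheel '[{"dx":16,"dy":38,"dz":0,"wx":0,"wy":0,"wz":0.08,"hand":0},{"dx":16,"dy":38,"dz":0,"wx":0,"wy":0,"wz":0.08,"hand":0},{"dx":16,"dy":38,"dz":0,"wx":0,"wy":0,"wz":0.08,"hand":0},{"dx":16,"dy":38,"dz":0,"wx":0,"wy":0,"wz":0.08,"hand":0},{"dx":16,"dy":38,"dz":0,"wx":0,"wy":0,"wz":0.08,"hand":0}]'; done
python3 -m handwheel '[{"dx":16,"dy":38,"dz":0,"wx":0,"wy":0,"wz":0.08,"hand":0},{"dx":16,"dy":38,"dz":0,"wx":0,"wy":0,"wz":0.08,"hand":0},{"dx":16,"dy":38,"dz":0,"wx":0,"wy":0,"wz":0.08,"hand":0},{"dx":0,"dy":0,"dz":0,"wx":0,"wy":0,"wz":0,"hand":0},{"dx":0,"dy":0,"dz":0,"wx":0,"wy":0,"wz":0,"hand":0}]' >/dev/null
cat >> h.py <<'E'
from scipy.spatial.transform import Rotation as Ro
C=np.array([543.2,130.6]);A=np.radians(12.65);EX=np.array([np.cos(A),np.sin(A)]);EY=np.array([-np.sin(A),np.cos(A)])
def b2w(x,y): return C+x*EX+y*EY
def w2b(p): d=np.asarray(p)[...,:2]-C; return np.stack([d@EX,d@EY],-1)
def st():
    s=read_state();q=s['tcp_rot'];M=Ro.from_quat([*q[1:],q[0]]).as_matrix();p=s['tcp_pos']*1000
    print('t %.2f'%s['time'],'tcp',p.round(1),'binder',w2b(p).round(1),'F',s['wrist_force'].round(1),'gap',round(s['finger_gap'],3))
    print('toolx',M[:,0].round(3),'tooly',M[:,1].round(3),'toolz',M[:,2].round(3),'j',s['joints'].round(2),'yaw y',np.degrees(np.arctan2(M[1,1],M[0,1])).round(2))
    return p,M
E
python3 - <<'E'
from h import *
p,M=st();print('to go',b2w(0,-45)-p[:2])
E
```

```text
time: 0.77
tcp_pos: [0.4044, -0.2547, 0.2031]
tcp_rot: [-0.0, 0.852, 0.523, -0.0]
wrist_force: [0.4, -0.9, 0.6]
finger_gap: 0.0422
finger_force: 0.0
time: 1.18
tcp_pos: [0.4845, -0.0646, 0.2031]
tcp_rot: [-0.0, 0.731, 0.682, -0.0]
wrist_force: [0.9, -1.5, -0.0]
finger_gap: 0.0431
finger_force: 0.0
t 1.60 tcp [532.4  49.3 202.7] binder [-28.3 -77. ] F [ 0.1  0.1 -0.3] gap 0.043
toolx [-0.17   0.985  0.   ] tooly [ 0.985  0.17  -0.001] toolz [-0.001  0.    -1.   ] j [-0.02  0.37  1.57  0.    1.21 -0.19] yaw y 9.77
to go [20.61152606 37.4182016 ]
```

```bash
python3 -m handwheel '[{"dx":20.6,"dy":37.4,"dz":0,"wx":0,"wy":0,"wz":0.05,"hand":0},{"dx":0,"dy":0,"dz":-40,"wx":0,"wy":0,"wz":0,"hand":0},{"dx":0,"dy":0,"dz":-40,"wx":0,"wy":0,"wz":0,"hand":0},{"dx":0,"dy":0,"dz":-40,"wx":0,"wy":0,"wz":0,"hand":0},{"dx":0,"dy":0,"dz":-30,"wx":0,"wy":0,"wz":0,"hand":0}]' >/dev/null
python3 -m handwheel '[{"dx":0,"dy":0,"dz":-20,"wx":0,"wy":0,"wz":0,"hand":0},{"dx":0,"dy":0,"dz":-15,"wx":0,"wy":0,"wz":0,"hand":0},{"dx":0,"dy":0,"dz":-7,"wx":0,"wy":0,"wz":0,"hand":0},{"dx":0,"dy":0,"dz":0,"wx":0,"wy":0,"wz":0,"hand":0}]' 
python3 -c "from h import *
st();c=capture('top');cv2.imwrite('pics/a.png',cv2.resize(c['frame'][150:320,200:460,::-1],None,fx=3,fy=3))"
```

```text
time: 2.35
tcp_pos: [0.5512, 0.0828, 0.01]
tcp_rot: [-0.001, 0.627, 0.779, -0.001]
wrist_force: [-0.2, 0.7, -0.5]
finger_gap: 0.0427
finger_force: 0.0
t 2.35 tcp [551.2  82.8  10. ] binder [ -2.6 -48.4] F [-0.2  0.7 -0.5] gap 0.043
toolx [-0.214  0.977  0.   ] tooly [ 0.977  0.214 -0.003] toolz [-0.003 -0.    -1.   ] j [ 0.04  0.66  1.69 -0.    0.79 -0.17] yaw y 12.34
```

View pics/a.png

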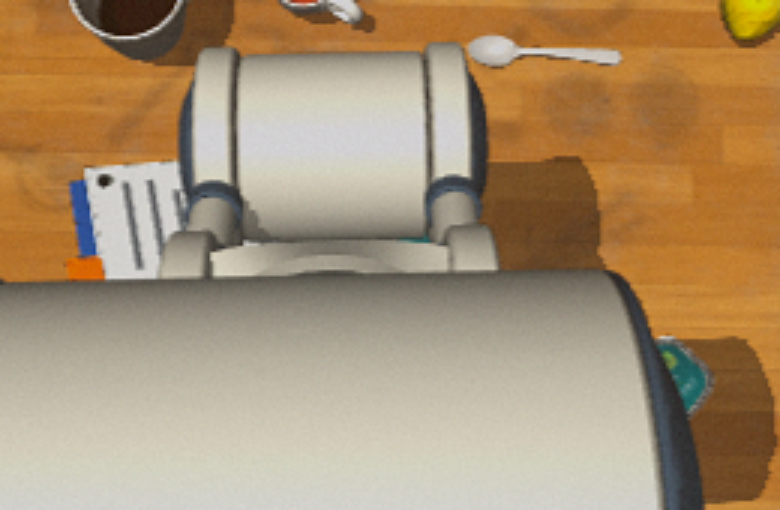

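```bash
for i in 1 2; do python3 -m handwheel '[{"dx":2.2,"dy":-9.8,"dz":0,"wx":0,"wy":0,"wz":0,"hand":0},{"dx":2.2,"dy":-9.8,"dz":0,"wx":0,"wy":0,"wz":0,"hand":0},{"dx":2.2,"dy":-9.8,"dz":0,"wx":0,"wy":0,"wz":0,"hand":0},{"dx":2.2,"dy":-9.8,"dz":0,"wx":0,"wy":0,"wz":0,"hand":0},{"dx":2.2,"dy":-9.8,"dz":0,"wx":0,"wy":0,"wz":0,"hand":0}]' |grep -E "pos|force"; done
for i in 1; do python3 -m handwheel '[{"dx":1.5,"dy":-6.8,"dz":0,"wx":0,"wy":0,"wz":0,"hand":0},{"dx":1.5,"dy":-6.8,"dz":0,"wx":0,"wy":0,"wz":0,"hand":0},{"dx":1.5,"dy":-6.8,"dz":0,"wx":0,"wy":0,"wz":0,"hand":0},{"dx":1,"dy":-4.8,"dz":0,"wx":0,"wy":0,"wz":0,"hand":0},{"dx":0,"dy":0,"dz":0,"wx":0,"wy":0,"wz":0,"hand":0}]' |grep -E "pos|force"; done
python3 -c "from h import *
st();c=capture('scene');cv2.imwrite('pics/b.png',cv2.resize(c['frame'][150:320,200:460,::-1],None,fx=3,fy=3))"
```

```text
tcp_pos: [0.5639, 0.0334, 0.0117]
wrist_force: [-0.5, 0.4, 0.2]
finger_force: 0.0
tcp_pos: [0.5745, -0.0152, 0.0111]
wrist_force: [-0.8, 0.2, -1.3]
finger_force: 0.0
tcp_pos: [0.5801, -0.0402, 0.0112]
wrist_force: [-0.5, 0.1, 0.2]
finger_force: 0.0
t 3.65 tcp [580.1 -40.2  11.2] binder [  -1.4 -174.8] F [-0.5  0.1  0.2] gap 0.043
toolx [-0.215  0.977 -0.   ] tooly [0.977 0.215 0.   ] toolz [ 0. -0. -1.] j [-0.17  0.68  1.63 -0.    0.83 -0.39] yaw y 12.4
```

View pics/b.png

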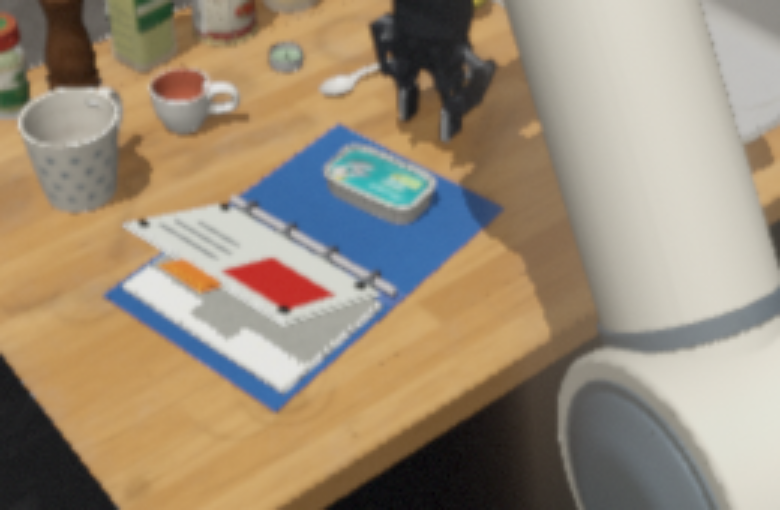

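The tin at (380,185) has not moved, and the fingertips at (405,120) and (447,138) appear to hang above the worktop past the binder. I'll measure where the fingertips really are.

```bash
python3 - <<'E'
from h import *
for n in('scene','top'):
    c=capture(n);P=cloud(c)*1000;f=c['frame'].astype(int)
    if n=='scene':
        m=(f.max(-1)<75)&(c['depth']>0);m[:165]=0;m[205:]=0;m[:,:320]=0;m[:,370:]=0
        q=P[m];q=q[q[:,2]>8];print(len(q))
        for z in range(10,110,10):
            s=q[(q[:,2]>=z)&(q[:,2]<z+10)]
            if len(s):print(z,len(s),s.mean(0).round(),s.min(0).round(),s.max(0).round())
    t=P[(mask(c['frame'],(80,120,90),(95,255,255))>0)&(c['depth']>0)]
    t=t[(t[:,2]>10)&(t[:,2]<45)];print(n,'turq',len(t),t.mean(0) if len(t) else '')
st()
E
```

```text
572
40 10 [593. -34.  47.] [544. -40.  42.] [601. -24.  49.]
50 27 [571. -39.  56.] [543. -53.  51.] [602. -24.  60.]
60 20 [575. -39.  66.] [543. -50.  60.] [606. -24.  70.]
70 22 [582. -35.  75.] [541. -43.  71.] [603. -24.  80.]
80 41 [574. -34.  86.] [527. -54.  82.] [622. -19.  90.]
90 71 [570. -36.  95.] [523. -59.  90.] [630. -16. 100.]
100 86 [567. -36. 106.] [518. -61. 100.] [634. -16. 110.]
scene turq 137 [562.62137845  35.16420989  23.46352419]
top turq 0 
t 3.80 tcp [579.7 -39.1  11.2] binder [  -1.6 -173.6] F [ 0.   0.1 -0.4] gap 0.043
toolx [-0.215  0.977  0.   ] tooly [ 0.977  0.215 -0.   ] toolz [-0.  0. -1.] j [-0.17  0.68  1.63  0.    0.83 -0.39] yaw y 12.43
```

Fingertips are really at about z=42 although the reported TCP is 11 mm, so they went over the tin. I'll go back above the gap, lower in steps and check by camera.

```bash
python3 -m handwheel '[{"dx":0,"dy":0,"dz":25,"wx":0,"wy":0,"wz":0,"hand":0},{"dx":-6.6,"dy":29.3,"dz":0,"wx":0,"wy":0,"wz":0,"hand":0},{"dx":-6.6,"dy":29.3,"dz":0,"wx":0,"wy":0,"wz":0,"hand":0},{"dx":-6.6,"dy":29.3,"dz":0,"wx":0,"wy":0,"wz":0,"hand":0},{"dx":-6.6,"dy":29.3,"dz":0,"wx":0,"wy":0,"wz":0,"hand":0}]' >/dev/null
python3 -m handwheel '[{"dx":-1.2,"dy":5.4,"dz":0,"wx":0,"wy":0,"wz":0,"hand":0},{"dx":0,"dy":0,"dz":-20,"wx":0,"wy":0,"wz":0,"hand":0},{"dx":0,"dy":0,"dz":-15,"wx":0,"wy":0,"wz":0,"hand":0},{"dx":0,"dy":0,"dz":-3,"wx":0,"wy":0,"wz":0,"hand":0},{"dx":0,"dy":0,"dz":0,"wx":0,"wy":0,"wz":0,"hand":0}]'
cat > tips.py <<'E'
from h import *
p,M=st();c=capture('scene');P=cloud(c)*1000;f=c['frame'].astype(int)
m=(f.max(-1)<90)&(c['depth']>0)&(np.hypot(P[...,0]-p[0],P[...,1]-p[1])<75)&(P[...,2]>9)
q=P[m]
z0=np.sort(q[:,2])[:8];print('lowest dark z',z0.round(1))
for z in range(10,70,10):
    s=q[(q[:,2]>=z)&(q[:,2]<z+10)]
    if len(s):print(z,len(s),s.min(0).round(),s.max(0).round(),w2b(s).min(0).round(),w2b(s).max(0).round())
cv2.imwrite('pics/tips.png',cv2.resize(c['frame'][150:280,240:400,::-1],None,fx=5,fy=4))
E
python3 tips.py
```

```text
time: 4.63
tcp_pos: [0.5515, 0.0833, -0.0025]
tcp_rot: [-0.001, 0.626, 0.78, -0.001]
wrist_force: [-0.4, 0.1, 0.9]
finger_gap: 0.0422
finger_force: 0.0
t 4.63 tcp [551.5  83.3  -2.5] binder [ -2.3 -47.9] F [-0.4  0.1  0.9] gap 0.042
toolx [-0.216  0.976  0.   ] tooly [ 0.976  0.216 -0.002] toolz [-0.002 -0.    -1.   ] j [ 0.04  0.68  1.7   0.    0.76 -0.17] yaw y 12.45
lowest dark z [17.4 18.3 24.  24.2 24.4 27.6 28.4 28.6]
10 2 [512.  58.  17.] [533. 126.  18.] [-31. -69.] [-26.   2.]
20 7 [558.   9.  24.] [576.  92.  30.] [ -12. -122.] [ 20. -44.]
30 24 [515.  68.  31.] [576.  98.  40.] [-39. -56.] [ 21. -37.]
40 25 [514.  69.  41.] [572.  96.  49.] [-39. -55.] [ 19. -39.]
50 32 [513.  73.  50.] [574.  99.  60.] [-39. -56.] [ 20. -37.]
60 25 [512.  81.  62.] [576. 103.  70.] [-41. -56.] [ 23. -33.]
```

View pics/tips.png

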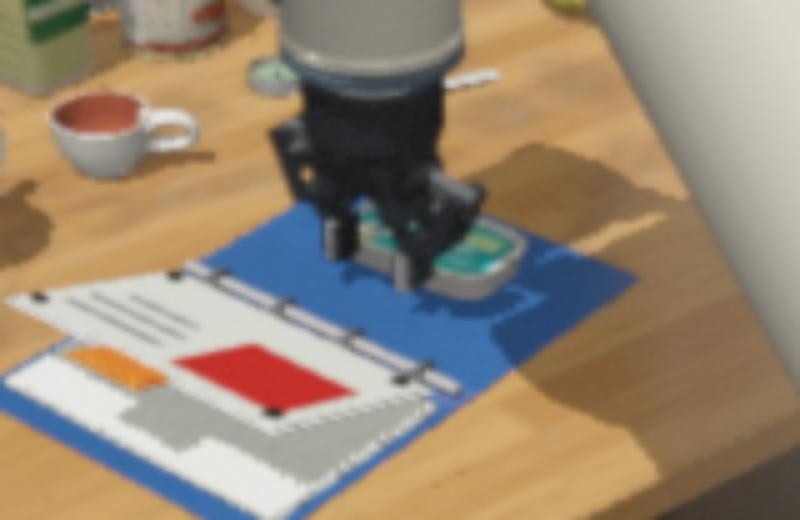

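Tips at (340,255) and (410,285) in the crop are in front of the tin and about 28 mm up, so the reported z is about 30 mm too low. I'll descend another 18 mm and watch the force.

```bash
python3 -m handwheel '[{"dx":0,"dy":0,"dz":-7,"wx":0,"wy":0,"wz":0,"hand":0},{"dx":0,"dy":0,"dz":-7,"wx":0,"wy":0,"wz":0,"hand":0},{"dx":0,"dy":0,"dz":-4,"wx":0,"wy":0,"wz":0,"hand":0},{"dx":0,"dy":0,"dz":0,"wx":0,"wy":0,"wz":0,"hand":0}]' | grep force; python3 tips.py
```

```text
wrist_force: [-0.4, 0.2, -0.1]
finger_force: 0.0
t 5.02 tcp [551.8  83.1 -20.6] binder [ -2.  -48.2] F [-0.4  0.2 -0.1] gap 0.043
toolx [-0.215  0.977  0.   ] tooly [ 0.977  0.215 -0.001] toolz [-0.001 -0.    -1.   ] j [ 0.04  0.71  1.71 -0.    0.72 -0.17] yaw y 12.42
lowest dark z [10.5 10.5 10.6 10.7 11.6 12.6 13.1 13.1]
10 25 [514.  64.  10.] [580. 125.  20.] [-38. -69.] [23.  1.]
20 32 [513.  70.  20.] [576.  99.  30.] [-41. -58.] [ 21. -37.]
30 30 [514.  70.  30.] [584. 102.  40.] [-40. -55.] [ 32. -34.]
40 25 [514.  80.  40.] [581. 103.  50.] [-39. -56.] [ 30. -34.]
50 59 [495.  69.  50.] [589. 103.  60.] [-57. -56.] [ 38. -32.]
60 69 [493.  63.  60.] [603. 107.  70.] [-60. -59.] [ 49. -30.]
```

```bash
for i in 1 2; do python3 -m handwheel '[{"dx":2.2,"dy":-9.8,"dz":0,"wx":0,"wy":0,"wz":0,"hand":0},{"dx":2.2,"dy":-9.8,"dz":0,"wx":0,"wy":0,"wz":0,"hand":0},{"dx":2.2,"dy":-9.8,"dz":0,"wx":0,"wy":0,"wz":0,"hand":0},{"dx":2.2,"dy":-9.8,"dz":0,"wx":0,"wy":0,"wz":0,"hand":0},{"dx":2.2,"dy":-9.8,"dz":0,"wx":0,"wy":0,"wz":0,"hand":0}]' |grep -E "pos|force"; done
python3 -m handwheel '[{"dx":1.5,"dy":-6.8,"dz":0,"wx":0,"wy":0,"wz":0,"hand":0},{"dx":1.5,"dy":-6.8,"dz":0,"wx":0,"wy":0,"wz":0,"hand":0},{"dx":1.5,"dy":-6.8,"dz":0,"wx":0,"wy":0,"wz":0,"hand":0},{"dx":1,"dy":-4.8,"dz":0,"wx":0,"wy":0,"wz":0,"hand":0},{"dx":0,"dy":0,"dz":0,"wx":0,"wy":0,"wz":0,"hand":0}]' |grep -E "pos|force"
cat > tin.py <<'E'
from h import *
st()
for n in('scene','top'):
    c=capture(n);P=cloud(c)*1000
    t=P[(mask(c['frame'],(80,120,90),(95,255,255))>0)&(c['depth']>0)]
    t=t[(t[:,2]>10)&(t[:,2]<45)&(t[:,0]>500)&(t[:,1]>-200)]
    if len(t):print(n,len(t),t.mean(0).round(1),'binder min',w2b(t).min(0).round(),'max',w2b(t).max(0).round())
cv2.imwrite('pics/tin.png',cv2.resize(c['frame'][120:320,180:460,::-1],None,fx=2.5,fy=2.5))
E
python3 tin.py
```

```text
tcp_pos: [0.5636, 0.0329, -0.0197]
wrist_force: [-0.9, 1.4, 0.2]
finger_force: 0.7
tcp_pos: [0.5744, -0.0158, -0.0199]
wrist_force: [-0.2, 1.1, -0.4]
finger_force: 0.5
tcp_pos: [0.5801, -0.0408, -0.0198]
wrist_force: [0.5, 0.2, -0.2]
finger_force: 0.3
t 6.32 tcp [580.1 -40.8 -19.8] binder [  -1.6 -175.4] F [ 0.5  0.2 -0.2] gap 0.043
toolx [-0.215  0.977 -0.   ] tooly [0.977 0.215 0.   ] toolz [ 0. -0. -1.] j [-0.17  0.73  1.65 -0.    0.77 -0.39] yaw y 12.4
scene 29 [577.5 -73.4  22.7] binder min [ -46. -224.] max [  42. -194.]
```

```bash
python3 -m handwheel '[{"dx":1.3,"dy":-5.8,"dz":0,"wx":0,"wy":0,"wz":0,"hand":0},{"dx":1.1,"dy":-4.8,"dz":0,"wx":0,"wy":0,"wz":0,"hand":0},{"dx":0,"dy":0,"dz":0,"wx":0,"wy":0,"wz":0,"hand":0},{"dx":-2.2,"dy":9.8,"dz":0,"wx":0,"wy":0,"wz":0,"hand":0},{"dx":-4.4,"dy":19.6,"dz":0,"wx":0,"wy":0,"wz":0,"hand":0}]' |grep -E "pos|force"
python3 -m handwheel '[{"dx":0,"dy":0,"dz":40,"wx":0,"wy":0,"wz":0,"hand":0},{"dx":0,"dy":0,"dz":40,"wx":0,"wy":0,"wz":0,"hand":0},{"dx":0,"dy":0,"dz":40,"wx":0,"wy":0,"wz":0,"hand":1},{"dx":0,"dy":0,"dz":40,"wx":0,"wy":0,"wz":0,"hand":1},{"dx":-8.6,"dy":38.5,"dz":20,"wx":0,"wy":0,"wz":0,"hand":1}]' |grep -E "pos|force"
for i in 1 2; do python3 -m handwheel '[{"dx":-8.6,"dy":38.5,"dz":0,"wx":0,"wy":0,"wz":0,"hand":1},{"dx":-8.6,"dy":38.5,"dz":0,"wx":0,"wy":0,"wz":0,"hand":1},{"dx":-8.6,"dy":38.5,"dz":0,"wx":0,"wy":0,"wz":0,"hand":1},{"dx":-8.6,"dy":38.5,"dz":0,"wx":0,"wy":0,"wz":0,"hand":1},{"dx":-8.6,"dy":38.5,"dz":0,"wx":0,"wy":0,"wz":0,"hand":1}]' |grep -E "pos|force";done
python3 tin.py
```

```text
tcp_pos: [0.5761, -0.0219, -0.0198]
wrist_force: [1.3, 0.2, 0.8]
finger_force: 0.0
tcp_pos: [0.5705, 0.0121, 0.1639]
wrist_force: [2.6, 0.3, 0.8]
finger_force: 0.0
tcp_pos: [0.5231, 0.21, 0.1591]
wrist_force: [1.5, 0.0, -0.0]
finger_force: 0.0
tcp_pos: [0.4797, 0.4025, 0.159]
wrist_force: [0.9, 0.3, 0.7]
finger_force: 0.0
t 8.08 tcp [479.7 402.5 159. ] binder [ -2.4 279.2] F [0.9 0.3 0.7] gap -0.0
toolx [-0.216  0.976  0.   ] tooly [ 0.976  0.216 -0.   ] toolz [-0. -0. -1.] j [0.6  0.54 1.4  0.   1.21 0.39] yaw y 12.46
scene 87 [591.4 -90.9  20. ] binder min [ -45. -250.] max [  39. -203.]
top 503 [589.1 -93.4  24. ] binder min [ -49. -254.] max [  45. -203.]
```

View pics/tin.png

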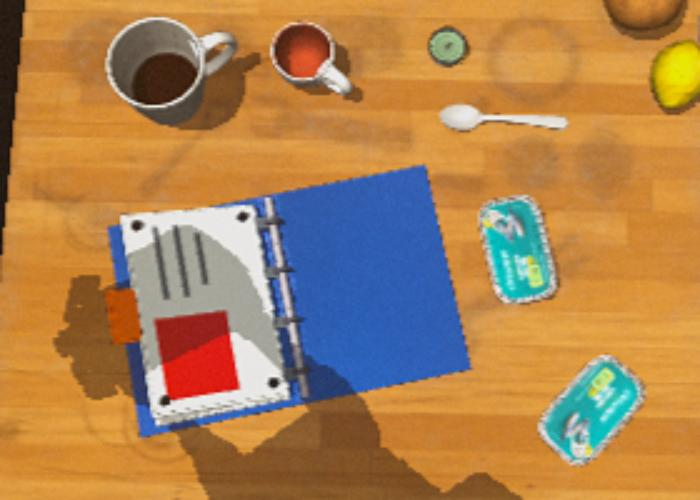

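The tin lies flat off the binder at crop (517,250), centre at by=-229, with its near edge 22 mm beyond the tab's reach. Mugs and spoon are untouched. Next I'll tilt the tool 45° to get under the tab, then measure the tip and tab.

```bash
python3 -m handwheel '[{"dx":0,"dy":0,"dz":0,"wx":-0.11,"wy":-0.025,"wz":0,"hand":1},{"dx":0,"dy":0,"dz":0,"wx":-0.11,"wy":-0.025,"wz":0,"hand":1},{"dx":0,"dy":0,"dz":0,"wx":-0.11,"wy":-0.025,"wz":0,"hand":1},{"dx":0,"dy":0,"dz":0,"wx":-0.11,"wy":-0.025,"wz":0,"hand":1},{"dx":0,"dy":0,"dz":0,"wx":-0.11,"wy":-0.025,"wz":0,"hand":1}]' |grep -E "pos|force"
python3 -m handwheel '[{"dx":0,"dy":0,"dz":0,"wx":-0.11,"wy":-0.025,"wz":0,"hand":1},{"dx":0,"dy":0,"dz":0,"wx":-0.11,"wy":-0.025,"wz":0,"hand":1},{"dx":0,"dy":0,"dz":0,"wx":0,"wy":0,"wz":0,"hand":1}]' |grep -E "pos|force"
cat > leaf.py <<'E'
from h import *
p,M=st()
for n in('scene','top'):
    c=capture(n);P=cloud(c)*1000;d=c['depth']>0
    o=P[(mask(c['frame'],(5,200,120),(17,255,255))>0)&d]; b=w2b(o)
    k=(abs(b[:,0])<32)&(o[:,2]>14)&(abs(b[:,1])<180); o=o[k];b=b[k]
    if len(o)>5:
        md=np.median(b,0);z=np.median(o[:,2]);print(n,'tab n',len(o),'b',md.round(1),'z',z.round(1),'angle',np.arctan2(z-10.5,md[1]).round(3),'r',np.hypot(z-10.5,md[1]).round(1))
    f=c['frame'].astype(int)
    a=(P-p)@M   # tool frame coords
    m=(f.max(-1)<100)&d&(abs(a[...,0])<25)&(abs(a[...,1])<30)&(a[...,2]>-70)&(a[...,2]<20)
    q=P[m];aq=a[m]
    if len(q)>5:
        i=np.argsort(aq[:,2])[::-1][:8];print(n,'tool-frame tip z',aq[i,2].round(0),'world b',w2b(q[i]).mean(0).round(1),'z',q[i,2].mean().round(1),'x',aq[:,0].min().round(),aq[:,0].max().round(),'y',aq[:,1].min().round(),aq[:,1].max().round())
    cv2.imwrite(f'pics/leaf_{n}.png',cv2.resize(c['frame'][100:300,150:390,::-1],None,fx=3,fy=3))
E
python3 leaf.py
```

```text
tcp_pos: [0.4811, 0.4008, 0.1601]
wrist_force: [-0.4, 0.1, -0.3]
finger_force: 0.0
tcp_pos: [0.4789, 0.4012, 0.1554]
wrist_force: [-0.3, -0.1, -1.6]
finger_force: 0.0
t 8.85 tcp [478.9 401.2 155.4] binder [ -3.5 278.1] F [-0.3 -0.1 -1.6] gap -0.0
toolx [-0.154  0.68  -0.717] tooly [ 0.975  0.221 -0.   ] toolz [ 0.158 -0.7   -0.697] j [ 0.92  0.86  1.04 -0.6   1.78  0.74] yaw y 12.75
scene tool-frame tip z [-31. -33. -34. -35. -35. -37. -37. -38.] world b [-13.9 300.9] z 181.9 x -10.0 8.0 y -17.0 2.0
top tab n 248 b [ -0.3 146.5] z 83.2 angle 0.461 r 163.5
top tool-frame tip z [-30. -30. -31. -32. -32. -32. -33. -33.] world b [ -4.  293.8] z 184.5 x -17.0 4.0 y -15.0 18.0
```

View pics/leaf_scene.png

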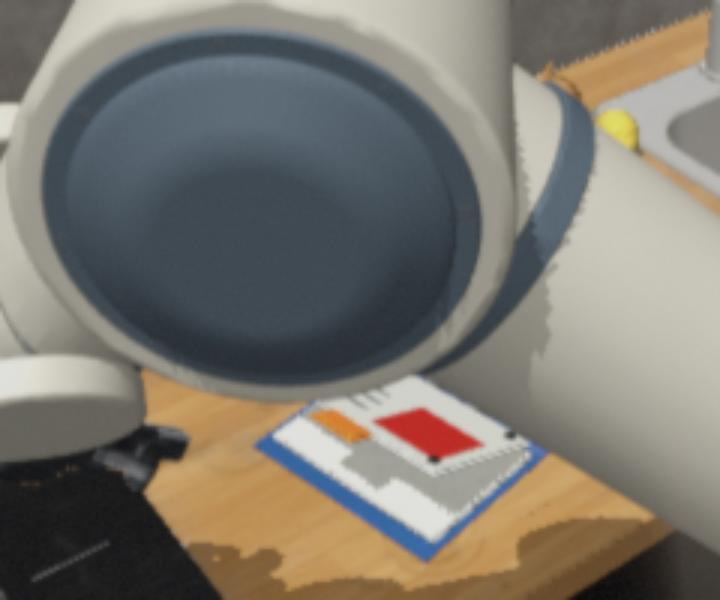

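The tip sits about 30 mm short of the reported TCP along the tool axis, shut as well as half-open. The leaf is at 0.46 rad with the tab at r=163.5, which matches the given 162, and the picture shows the tab at (340,425). I'll move in under it.

```bash
python3 -m handwheel '[{"dx":5.9,"dy":-26,"dz":-23.6,"wx":0,"wy":0,"wz":0,"hand":1},{"dx":5.9,"dy":-26,"dz":-23.6,"wx":0,"wy":0,"wz":0,"hand":1},{"dx":5.9,"dy":-26,"dz":-23.6,"wx":0,"wy":0,"wz":0,"hand":1},{"dx":5.9,"dy":-26,"dz":-23.6,"wx":0,"wy":0,"wz":0,"hand":1},{"dx":0,"dy":0,"dz":0,"wx":0,"wy":0,"wz":0,"hand":1}]' |grep -E "pos|force"
python3 -m handwheel '[{"dx":3,"dy":-13,"dz":-11.8,"wx":0,"wy":0,"wz":0,"hand":1},{"dx":3,"dy":-13,"dz":-11.8,"wx":0,"wy":0,"wz":0,"hand":1},{"dx":0,"dy":0,"dz":0,"wx":0,"wy":0,"wz":0,"hand":1}]' |grep -E "pos|force"
python3 leaf.py
cat > arc.py <<'E'
from h import *
import sys
def T(th,al,s=15,rc=160,lead=2):
    u=np.array([np.cos(th),np.sin(th)]);w=np.array([-np.sin(th),np.cos(th)]);ax=np.array([0,10.5])
    d=-np.array([np.cos(al),np.sin(al)]);n=np.array([-np.sin(al),np.cos(al)])
    if al>th+.0: t=ax+175*u-2.25*w+s*d-10.5*n
    else: t=ax+rc*u-2.25*w-10.5*n
    return t+lead*w, d
p,M=st();al0=np.arcsin(-M[2,2]);cur=np.array([w2b(p)[1],p[2]]);bx=w2b(p)[0]
th0,th1,N,al1=map(float,sys.argv[1:5]);N=int(N)
print('tip',(cur-30*np.array([-np.cos(al0),-np.sin(al0)])).round(1),'alpha',al0.round(3))
pa=al0
for k in range(N):
    th=th0+(th1-th0)*(k+1)/N;al=al0+(al1-al0)*(k+1)/N
    t,d=T(th,al);g=t+30*d;D=g-cur;cur=g
    wv=EY*D[0]+(EX*(-bx) if k==0 else 0)
    ra=al-pa;pa=al
    print(round(th,2),'dx %.1f dy %.1f dz %.1f wx %.3f wy %.3f'%(wv[0],wv[1],D[1],*(ra*EX)))
E
python3 arc.py 0.46 1.2 6 0.97
```

```text
tcp_pos: [0.5043, 0.2901, 0.0625]
wrist_force: [0.3, -0.0, -0.6]
finger_force: 0.0
tcp_pos: [0.511, 0.2674, 0.0409]
wrist_force: [0.3, 0.2, -0.6]
finger_force: 0.0
t 9.62 tcp [511.  267.4  40.9] binder [ -1.5 140.6] F [ 0.3  0.2 -0.6] gap -0.0
toolx [-0.148  0.69  -0.709] tooly [0.977 0.214 0.004] toolz [ 0.154 -0.692 -0.705] j [ 0.76  0.89  1.36 -0.66  1.41  0.84] yaw y 12.36
scene tool-frame tip z [-35. -37. -38. -39. -39. -40. -41. -41.] world b [-12.2 166.7] z 69.4 x -10.0 6.0 y -16.0 -7.0
top tab n 244 b [  0.  146.7] z 82.8 angle 0.458 r 163.6
top tool-frame tip z [-37. -37. -38. -39. -39. -40. -41. -42.] world b [ -0.7 163.2] z 73.9 x -15.0 5.0 y -13.0 14.0
t 9.72 tcp [511.4 269.9  42.2] binder [ -0.5 142.9] F [ 0.4 -0.6  0.3] gap 0.0
toolx [-0.148  0.69  -0.709] tooly [0.977 0.215 0.006] toolz [ 0.157 -0.691 -0.706] j [ 0.77  0.89  1.36 -0.66  1.41  0.84] yaw y 12.43
tip [164.1  63.4] alpha 0.783
0.58 dx 4.9 dy -19.3 dz 24.5 wx 0.030 wy 0.007
0.71 dx 2.6 dy -11.4 dz 16.6 wx 0.030 wy 0.007
0.83 dx 3.0 dy -13.4 dz 14.9 wx 0.030 wy 0.007
0.95 dx 3.3 dy -14.6 dz 12.5 wx 0.030 wy 0.007
1.08 dx 3.5 dy -15.4 dz 10.1 wx 0.030 wy 0.007
1.2 dx 3.7 dy -16.5 dz 8.0 wx 0.030 wy 0.007
```

```bash
python3 -m handwheel '[{"dx":3,"dy":-13,"dz":14,"wx":0,"wy":0,"wz":0,"hand":1},{"dx":2,"dy":-6,"dz":10,"wx":0.03,"wy":0.007,"wz":0,"hand":1},{"dx":2.6,"dy":-11.4,"dz":16.6,"wx":0.03,"wy":0.007,"wz":0,"hand":1},{"dx":3,"dy":-13.4,"dz":14.9,"wx":0.03,"wy":0.007,"wz":0,"hand":1},{"dx":0,"dy":0,"dz":0,"wx":0,"wy":0,"wz":0,"hand":1}]' |grep -E "pos|force"
python3 leaf.py; python3 arc.py 0.83 1.57 7 1.22
```

```text
tcp_pos: [0.5234, 0.2258, 0.101]
wrist_force: [1.3, 0.8, 2.2]
finger_force: 0.0
t 10.13 tcp [523.4 225.8 101. ] binder [ 1.5 97.2] F [1.3 0.8 2.2] gap 0.0
toolx [-0.16   0.753 -0.638] tooly [0.977 0.215 0.01 ] toolz [ 0.145 -0.622 -0.77 ] j [ 0.67  0.74  1.44 -0.63  1.35  0.73] yaw y 12.42
scene tool-frame tip z [-29. -32. -38. -39. -39. -40.] world b [-10.7 120.5] z 128.9 x -7.0 9.0 y -15.0 -7.0
top tab n 203 b [  0.5 104.4] z 136.0 angle 0.877 r 163.3
top tool-frame tip z [12. 12. 12. 12. 12. 12. 12. 11.] world b [20.3 76. ] z 103.3 x -19.0 8.0 y -14.0 29.0
t 10.23 tcp [522.3 226.9  98.2] binder [ 0.7 98.6] F [ 0.2 -0.3 -0.2] gap 0.0
toolx [-0.161  0.751 -0.641] tooly [0.976 0.216 0.007] toolz [ 0.143 -0.624 -0.768] j [ 0.68  0.75  1.44 -0.63  1.35  0.73] yaw y 12.46
tip [117.8 121.2] alpha 0.876
0.94 dx 2.2 dy -12.9 dz 10.7 wx 0.048 wy 0.011
1.04 dx 2.8 dy -12.3 dz 8.9 wx 0.048 wy 0.011
1.15 dx 3.0 dy -13.2 dz 7.4 wx 0.048 wy 0.011
1.25 dx 3.1 dy -13.9 dz 5.9 wx 0.048 wy 0.011
1.36 dx 3.2 dy -14.4 dz 4.2 wx 0.048 wy 0.011
1.46 dx 3.3 dy -14.8 dz 2.6 wx 0.048 wy 0.011
1.57 dx 3.4 dy -14.9 dz 0.9 wx 0.048 wy 0.011
```

View pics/leaf_top.png

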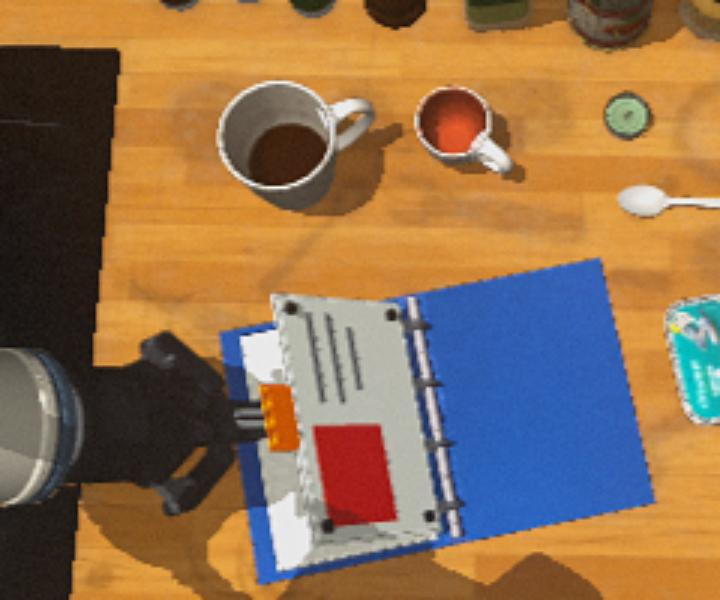

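The leaf is following, now at 0.88 rad, with the shut fingers under the tab at (275,420). I'll continue the arc to upright and past it.

```bash
python3 -m handwheel '[{"dx":2.5,"dy":-12.9,"dz":10.7,"wx":0.048,"wy":0.011,"wz":0,"hand":1},{"dx":2.8,"dy":-12.3,"dz":8.9,"wx":0.048,"wy":0.011,"wz":0,"hand":1},{"dx":3,"dy":-13.2,"dz":7.4,"wx":0.048,"wy":0.011,"wz":0,"hand":1},{"dx":3.1,"dy":-13.9,"dz":5.9,"wx":0.048,"wy":0.011,"wz":0,"hand":1},{"dx":3.2,"dy":-14.4,"dz":4.2,"wx":0.048,"wy":0.011,"wz":0,"hand":1}]' |grep -E "pos|force"
python3 -m handwheel '[{"dx":3.3,"dy":-14.8,"dz":2.6,"wx":0.048,"wy":0.011,"wz":0,"hand":1},{"dx":3.4,"dy":-14.9,"dz":0.9,"wx":0.048,"wy":0.011,"wz":0,"hand":1},{"dx":0,"dy":0,"dz":0,"wx":0,"wy":0,"wz":0,"hand":1}]' |grep -E "pos|force"
python3 leaf.py; python3 arc.py 1.57 2.5 8 1.5
```

```text
tcp_pos: [0.5363, 0.1606, 0.1338]
wrist_force: [-0.0, 0.5, -0.9]
finger_force: 0.6
tcp_pos: [0.5438, 0.1282, 0.1378]
wrist_force: [0.8, -0.0, 0.2]
finger_force: 0.0
t 10.90 tcp [543.8 128.2 137.8] binder [ 0.1 -2.5] F [ 0.8 -0.   0.2] gap 0.0
toolx [-0.2    0.918 -0.343] tooly [0.977 0.214 0.002] toolz [ 0.075 -0.334 -0.939] j [ 0.35  0.52  1.58 -0.39  1.12  0.31] yaw y 12.36
scene tab n 15 b [-15.1  -1.8] z 171.5 angle 1.582 r 161.0
scene tool-frame tip z [20. 20. 19. 18. 18. 18. 18. 18.] world b [18.6  0.6] z 116.9 x -5.0 14.0 y -29.0 30.0
top tab n 31 b [ 0.6 -6.2] z 184.0 angle 1.607 r 173.6
top tool-frame tip z [ 12.   2.  -2.  -4.  -8. -11. -13. -13.] world b [ 0.6 -1.8] z 142.4 x -18.0 6.0 y -30.0 28.0
t 11.00 tcp [543. 130. 137.] binder [-0.3 -0.6] F [-0.5  0.5  0.2] gap 0.0
toolx [-0.201  0.917 -0.346] tooly [0.977 0.215 0.001] toolz [ 0.075 -0.337 -0.938] j [ 0.35  0.52  1.57 -0.39  1.12  0.32] yaw y 12.4
tip [  9.8 165.2] alpha 1.218
1.69 dx 4.0 dy -16.6 dz 0.6 wx 0.034 wy 0.008
1.8 dx 3.8 dy -16.8 dz -3.1 wx 0.034 wy 0.008
1.92 dx 3.7 dy -16.3 dz -5.2 wx 0.034 wy 0.008
2.04 dx 3.5 dy -15.6 dz -7.2 wx 0.034 wy 0.008
2.15 dx 3.3 dy -14.7 dz -9.1 wx 0.034 wy 0.008
2.27 dx 3.0 dy -13.5 dz -10.9 wx 0.034 wy 0.008
2.38 dx 2.7 dy -12.2 dz -12.5 wx 0.034 wy 0.008
2.5 dx 2.4 dy -10.6 dz -13.9 wx 0.034 wy 0.008
```

```bash
python3 -m handwheel '[{"dx":4,"dy":-16.6,"dz":0,"wx":0.034,"wy":0.008,"wz":0,"hand":1},{"dx":3.8,"dy":-16.8,"dz":-3.5,"wx":0.034,"wy":0.008,"wz":0,"hand":1},{"dx":3.7,"dy":-16.3,"dz":-5.5,"wx":0.034,"wy":0.008,"wz":0,"hand":1},{"dx":3.5,"dy":-15.6,"dz":-7.5,"wx":0.034,"wy":0.008,"wz":0,"hand":1},{"dx":3.3,"dy":-14.7,"dz":-9,"wx":0.034,"wy":0.008,"wz":0,"hand":1}]' |grep -E "pos|force"
python3 -m handwheel '[{"dx":3,"dy":-13.5,"dz":-11,"wx":0.034,"wy":0.008,"wz":0,"hand":1},{"dx":2.7,"dy":-12.2,"dz":-12.5,"wx":0.034,"wy":0.008,"wz":0,"hand":1},{"dx":2.4,"dy":-10.6,"dz":-14,"wx":0.034,"wy":0.008,"wz":0,"hand":1},{"dx":0,"dy":0,"dz":0,"wx":0,"wy":0,"wz":0,"hand":1}]' |grep -E "pos|force"
python3 leaf.py; python3 arc.py 2.5 3.14 7 1.57
```

```text
tcp_pos: [0.5615, 0.051, 0.1111]
wrist_force: [0.3, 1.5, 0.2]
finger_force: 0.4
tcp_pos: [0.5688, 0.0129, 0.0713]
wrist_force: [-1.5, 0.7, -0.6]
finger_force: 0.0
t 11.75 tcp [568.8  12.9  71.3] binder [  -0.8 -120.4] F [-1.5  0.7 -0.6] gap 0.0
toolx [-0.215  0.974 -0.071] tooly [ 0.976  0.216 -0.006] toolz [ 0.009 -0.071 -0.997] j [-0.04  0.58  1.63 -0.09  0.92 -0.2 ] yaw y 12.45
scene tool-frame tip z [-32. -35. -35. -36. -38. -39. -40. -41.] world b [ -11.  -113.9] z 107.9 x -5.0 14.0 y -17.0 6.0
top tab n 18 b [ -19.5 -139.5] z 106.9 angle 2.537 r 169.6
t 11.85 tcp [569.   14.4  73.2] binder [  -0.3 -119. ] F [-0.7 -0.  -0.2] gap -0.0
toolx [-0.216  0.974 -0.073] tooly [ 0.976  0.216 -0.005] toolz [ 0.011 -0.073 -0.997] j [-0.03  0.57  1.63 -0.09  0.93 -0.2 ] yaw y 12.48
tip [-116.8  103.1] alpha 1.497
2.59 dx 2.2 dy -8.4 dz -9.4 wx 0.010 wy 0.002
2.68 dx 1.5 dy -6.6 dz -12.7 wx 0.010 wy 0.002
2.77 dx 1.2 dy -5.4 dz -13.3 wx 0.010 wy 0.002
2.87 dx 0.9 dy -4.2 dz -13.8 wx 0.010 wy 0.002
2.96 dx 0.7 dy -3.0 dz -14.1 wx 0.010 wy 0.002
3.05 dx 0.4 dy -1.7 dz -14.4 wx 0.010 wy 0.002
3.14 dx 0.1 dy -0.4 dz -14.5 wx 0.010 wy 0.002
```

```bash
python3 -m handwheel '[{"dx":2.2,"dy":-8.4,"dz":-9.4,"wx":0.01,"wy":0.002,"wz":0,"hand":1},{"dx":1.5,"dy":-6.6,"dz":-12.7,"wx":0.01,"wy":0.002,"wz":0,"hand":1},{"dx":1.2,"dy":-5.4,"dz":-13.3,"wx":0.01,"wy":0.002,"wz":0,"hand":1},{"dx":0.9,"dy":-4.2,"dz":-13.8,"wx":0.01,"wy":0.002,"wz":0,"hand":1},{"dx":0.7,"dy":-3,"dz":-14.1,"wx":0.01,"wy":0.002,"wz":0,"hand":1}]' |grep -E "pos|force"
python3 -m handwheel '[{"dx":0.4,"dy":-1.7,"dz":-14,"wx":0.01,"wy":0.002,"wz":0,"hand":1},{"dx":0,"dy":0,"dz":-6,"wx":0,"wy":0,"wz":0,"hand":1},{"dx":0,"dy":0,"dz":-3,"wx":0,"wy":0,"wz":0,"hand":1},{"dx":0,"dy":0,"dz":0,"wx":0,"wy":0,"wz":0,"hand":1}]' |grep -E "pos|force"
for i in 1 2 3; do python3 -m handwheel '[{"dx":0,"dy":0,"dz":-2,"wx":0,"wy":0,"wz":0,"hand":1},{"dx":0,"dy":0,"dz":0,"wx":0,"wy":0,"wz":0,"hand":1}]' |grep -E "pos|t_force"; done; python3 leaf.py
```

```text
tcp_pos: [0.5758, -0.014, 0.0094]
wrist_force: [0.1, 0.6, -0.3]
finger_force: 0.2
tcp_pos: [0.5757, -0.0156, -0.013]
wrist_force: [-0.4, -0.5, -0.2]
finger_force: 0.0
tcp_pos: [0.5765, -0.0155, -0.0139]
wrist_force: [-0.1, 0.4, 0.3]
tcp_pos: [0.5767, -0.0155, -0.0155]
wrist_force: [-2.1, 1.7, 9.1]
tcp_pos: [0.5769, -0.0155, -0.0161]
wrist_force: [-8.4, 2.4, 36.7]
t 13.10 tcp [576.9 -15.5 -16.1] binder [   0.9 -150. ] F [-8.4  2.4 36.7] gap -0.0
toolx [-0.217  0.976 -0.013] tooly [0.976 0.217 0.001] toolz [ 0.003 -0.012 -1.   ] j [-0.12  0.72  1.66 -0.02  0.76 -0.33] yaw y 12.51
scene tool-frame tip z [-36. -36. -37. -38. -39. -39. -40. -41.] world b [  -9.4 -145.6] z 22.1 x -8.0 15.0 y -17.0 14.0
```

Firmly on the stop (37 N, tip at z≈14). I'll lift off, back away and check.

```bash
python3 -m handwheel '[{"dx":0,"dy":0,"dz":6,"wx":0,"wy":0,"wz":0,"hand":1},{"dx":0,"dy":0,"dz":40,"wx":0,"wy":0,"wz":0,"hand":1},{"dx":0,"dy":0,"dz":40,"wx":0,"wy":0,"wz":0,"hand":1},{"dx":0,"dy":0,"dz":40,"wx":0,"wy":0,"wz":0,"hand":1},{"dx":0,"dy":0,"dz":40,"wx":0,"wy":0,"wz":0,"hand":1}]' |grep -E "pos|force"
for i in 1 2; do python3 -m handwheel '[{"dx":-8,"dy":40,"dz":0,"wx":0,"wy":0,"wz":0,"hand":1},{"dx":-8,"dy":40,"dz":0,"wx":0,"wy":0,"wz":0,"hand":1},{"dx":-8,"dy":40,"dz":0,"wx":0,"wy":0,"wz":0,"hand":1},{"dx":-8,"dy":40,"dz":0,"wx":0,"wy":0,"wz":0,"hand":1},{"dx":-8,"dy":40,"dz":0,"wx":0,"wy":0,"wz":0,"hand":1}]' |grep -E "pos|force";done
python3 tin.py
python3 - <<'E'
from h import *
c=capture('top');P=cloud(c)*1000;d=c['depth']>0;f=c['frame'];b=w2b(P)
o=(mask(f,(5,200,120),(17,255,255))>0)&d&(abs(b[...,0])<32)&(b[...,1]<-145)&(b[...,1]>-182)
print('tab',o.sum(),np.median(b[o],0),np.median(P[o],0)[2])
for y in(-20,-50,-100,-140):
    m=d&(abs(b[...,1]-y)<8)&(abs(b[...,0])<80);print(y,np.median(P[m][:,2]).round(1))
E
```

```text
tcp_pos: [0.5759, -0.0155, 0.15]
wrist_force: [1.4, 0.1, 0.1]
finger_force: 0.0
tcp_pos: [0.5356, 0.1861, 0.1484]
wrist_force: [0.6, -0.9, 0.0]
finger_force: 0.0
tcp_pos: [0.4953, 0.3864, 0.1482]
wrist_force: [0.9, 0.4, 0.4]
finger_force: 0.0
t 14.45 tcp [495.3 386.4 148.2] binder [  9.3 260.1] F [0.9 0.4 0.4] gap -0.0
toolx [-0.217  0.976 -0.012] tooly [ 0.976  0.217 -0.001] toolz [ 0.002 -0.012 -1.   ] j [ 0.57  0.55  1.4  -0.01  1.19  0.36] yaw y 12.51
scene 85 [591.5 -90.5  20.1] binder min [ -45. -251.] max [  38. -205.]
top 495 [589.1 -93.2  24.2] binder min [ -50. -254.] max [  45. -203.]
tab 19 [  13.48049574 -173.70641525] 11.135182726015469
-20 13.3
-50 13.9
-100 14.0
-140 13.8
```

View pics/tin.png

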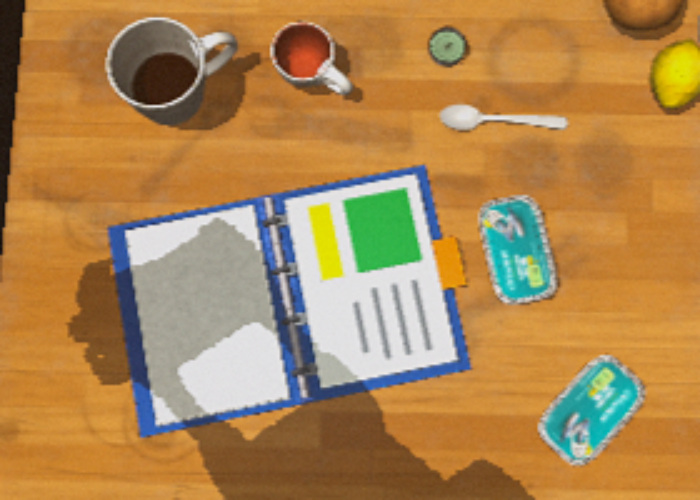

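The leaf lies flat on the right half: constant height of about 14 mm, tab at (452,262). The tin is clear of it at (517,250), and the bystanders are untouched.

```bash
python3 -c "from workcell import robot; print(robot.sign_off())"
```

```text
the job is handed in; nothing more can be done
None
```

The job is handed in: the tin lies flat on the worktop about 35 mm right of the binder and 22 mm beyond the tab's reach, the leaf is pressed flat on the right half, and the mugs, lemon and teaspoon show no change in the top view.

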